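Hold a jar funnel over the sauce jar

ROBOT

A 6-joint arm with a two-finger parallel gripper is mounted at the origin on the work surface. World frame = base frame: x ahead of the robot, y to its left, z up, the work surface at z = 0. Lengths are in mm, angles in rad, forces in N, time in s.
With the tool pointing down it reaches from about 275 to 825 mm from the base axis. Payload 4.9 kg.
Tool frame: the origin (TCP) lies at the very end of the fingers, on their centre line; the grasp point (between the pads) lies 19 mm behind it; z points along the fingers, y is the line along which they close (so a half turn about z gives the same grasp; the last joint's range is limited). The gripper opens to 85 mm and grips with 20 to 120 N. Pads are 22 mm wide; open, the fingers measure 114 mm over their backs; the gripper's body (76 mm by 85 mm) begins 54 mm behind the grasp point. The pads swing forward as they close: fully open they stand 13 mm farther back than shut.
Start: joints at [1.056, 0.326, -0.193, 1.052, 0, 1.437], TCP at [204.411, 510.622, 197.281] pointing down, gripper open.
Joint ranges: [-2.65, 2.65], [-0.97, 1.79], [-1.3, 1.35], [-1.93, 2.1], [-1.47, 1.37], [-3.14, 3.14]. Speed limits (rad/s): [2.57, 2.57, 3.14, 3.14, 3.14, 3.14].

INTERFACE

Orientations are given as [roll, pitch, yaw] about the fixed x, y, z axes, in that order (R = Rz(yaw) Ry(pitch) Rx(roll)).
In Python, from bench import bot, solve_ik, imaging gives the robot as it stands. Calls block until the motion is done:
- bot.move_ptp(position, orientation): joint-space move of the TCP to a pose.
- bot.movel(position, rot=None, max_speed=150, threshold=None): straight line of the TCP; rot=None keeps the orientation; max_speed is the mean speed in mm/s. With threshold (N) it stops when the force on the tool has changed by that much, and returns True; else False.
- bot.move_j(angles): joint-space move.
- bot.grip(opening, effort=None): opening from 0.0 (shut) to 1.0 (fully open); effort is the grip in N (None keeps the last); returns when the fingers have stopped.
- bot.dwell(seconds).
- solve_ik(position, orientation): joint angles nearest the present ones, or None.
- bot.get_state(): the state.
- imaging.capture(name): name is "side" or "top" or "wrist"; returns the picture (384x512x3 uint8, blue, green, red); there is no depth.
- imaging.camera_model(name): a dict with "K" (3x3 intrinsics, pixels), "k1" (the pictures are not rectified: a ray, as slopes to the right and down, at radius r is drawn at 1 + k1 r^2 times it, then the intrinsics apply), "position" and "rotation" of the camera in the world. Camera axes: x right, y up, looking along -z (the intrinsics and any distortion apply to the point x, -y, -z); pixel columns grow to the right and rows downward; lengths in mm; the calibration is good to about 2 mm. A picture is of the moment at which its call begins: read the wrist's pose just before it. camera_model takes no time and is no camera call; for the wrist camera it gives the pose at the moment of the call.
A pose or a line that the arm cannot do raises bot.IKError and nothing moves.
- bot.sign_off(): hands the job in; it is judged then, once.
The state is a dict: "t": time; "qpos": joint angles; "joint_velocities": joint speeds; "effort": joint torques, N m; "tcp_pos": TCP position; "orientation": TCP orientation; "contact_force": force on the tool from outside, world axes, zero at the start; "wrist_torque": the same for the moment, N m; "opening": opening from 0.0 (shut) to 1.0 (fully open); "gripper_force": force on a finger pad.
Only numpy, scipy, OpenCV 4.12 (cv2) and the standard library are available. Lean on these libraries where they do the work, as an engineer would, in place of code of your own. Each camera call takes 0.05 s, during which the arm holds its last target. There are 200 camera calls.

TASK

Pick up the steel jar funnel from the drying mat, lift it over the steel splash guard, and hold it level and steady over the open sauce jar, its neck centred over the mouth and about a finger's width above the rim, so that sauce can be poured through it. The funnel must not touch the jar or the guard, and the two jars, takeout container, bottle and guard are to be left alone. Finish while still holding the funnel there: do not put it down or let go.

Things in the scene. Friction and masses are not known exactly. Their poses are not given: they have to be found in the camera images.
- funnel: Steel jar funnel standing on its neck on a 5 mm grey mat, left of the guard. Origin: centre of the neck's lower end, z up its axis. Neck 46 mm diameter, 30 mm tall; bowl 114 mm at the top; 66 mm tall. Straight level black handle 14 mm wide (y), 16 mm tall, along its -x from 53 to 131 mm off the axis, mid-height 58 mm; at first roughly towards the robot. 0.08 to 0.17 kg, centred near the axis.
- funnel_grip (a point): Point in the middle of the funnel's handle, 95 mm along the funnel's -x from its axis and 58 mm above its origin; axes as the funnel's. A good place to pinch across the 14 mm width (funnel's y) from above. A heavy fixed steel bin, 203 mm tall, stands farther left and ahead, at least 120 mm clear of the funnel's axis.
- jar: Open glass sauce jar without a lid, paper label, on the right of the guard. 80 mm body diameter, 110 mm tall, round; origin at the centre of its underside, z up. Loose, about 0.26 kg. It and the closed jar can stand in either of two places.
- jar_rim (a point): Centre of the open jar's mouth, level with the rim, 110 mm above its underside; mouth 66 mm inside, 72 mm outside diameter; z up.
- closed_jar: A jar of the same glass, 80 mm in diameter, closed with a steel screw lid, 116 mm tall in all; origin at the centre of its underside. Bystander.
- guard: Free-standing steel splash guard, a thin upright panel fixed to the counter between the mat and the jars: 380 mm long along its x, 10 mm thick at its top bar (y), 100 mm high; two low feet 50 mm wide. Origin at the middle of its underside, z up.
- container: White closed takeout container, 150 x 110 x 55 mm high, right of the guard and near the robot; origin at the centre of its underside. Bystander.
- bottle: Yellow plastic detergent bottle, 68 mm diameter, 230 mm tall, far right; origin at the centre of its underside. Bystander.
There are look-alikes about, which are no part of the job. Leave any blue or orange look-alike of the funnel alone. What is shaped like the jar but yellow is not meant.

How it is judged:
By the outcome, as a careful person would: the job done as asked, in the order asked, and still so for the second after the job is handed in, while the arm keeps its last pose, push and grip.
It also fails if it takes over 48 s, if anything falls off the work surface, if the arm or the gripper's body presses on something with over 40 N, if the wrist force passes 120 N, or if a joint passes its speed limit or range.

## Working session

There is one attempt and no reset: what is moved stays moved. The work goes in short steps, each a Python script; the robot and the scene stay as the last script left them, time stands still between calls to the robot, and variables do not carry over. Pictures are saved under pics/ and viewed, at most 10 in all, crops included, and the job is handed in when it is done.

```bash
mkdir -p pics; ls
python3 - <<'E'
from bench import bot, imaging
import cv2, numpy as np
s=bot.get_state(); print(s['t'],s['orientation'],s['opening'])
for n in("top","side"):
    cv2.imwrite(f"pics/{n}0.png",imaging.capture(n))
    m=imaging.camera_model(n); print(n,m)
E
```

```text
pics
0.0 [-3.13985889e+00 -2.44972253e-04  2.76074377e+00] 0.9998606585507462
top {'K': array([[448.26291582,   0.        , 254.73816079],
       [  0.        , 448.26291582, 197.78542335],
       [  0.        ,   0.        ,   1.        ]]), 'k1': -0.052264925854438676, 'position': array([ 415.34871682,   -6.14179051, 1369.19981962]), 'rotation': array([ 0.12288165, -0.00555399, -1.55279051])}
side {'K': array([[451.48322334,   0.        , 256.72799215],
       [  0.        , 451.48322334, 184.80261514],
       [  0.        ,   0.        ,   1.        ]]), 'k1': 0.012812117775722125, 'position': array([ 244.25406806, -835.94828147, 1186.37032428]), 'rotation': array([ 0.67186672, -0.01779068, -0.3311358 ])}
```

View pics/top0.png

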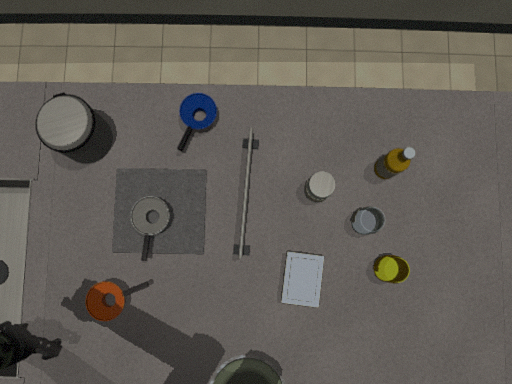

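View pics/side0.png

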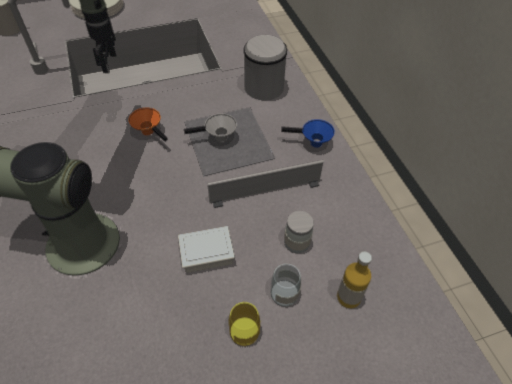

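The top view shows the steel funnel at about (151,216) with its handle end near (147,258). The guard runs from (251,130) to (240,257), the closed jar is at (320,186) and the open jar at about (367,221). In the side view the funnel is at (220,130) and the open jar at (286,285).

```bash
cat > h.py <<'E'
import numpy as np, cv2
from scipy.spatial.transform import Rotation as R
def ray(m,uv):
    K=m['K']; d=np.array([m['k1'],0,0,0,0.])
    p=cv2.undistortPoints(np.array([[uv]],float),K,d)[0,0]
    return R.from_euler('xyz',m['rotation']).apply([p[0],-p[1],-1.])
def plane(m,uv,z):
    r=ray(m,uv); c=m['position']; return c+r*(z-c[2])/r[2]
def proj(m,P):
    q=R.from_euler('xyz',m['rotation']).inv().apply(np.atleast_2d(P)-m['position'])
    a=np.c_[q[:,0]/-q[:,2],-q[:,1]/-q[:,2]]; a=a*(1+m['k1']*(a**2).sum(1))[:,None]
    return a*m['K'][0,0]+m['K'][:2,2]
E
python3 - <<'E'
from h import *
from bench import imaging
t=imaging.camera_model("top"); s=imaging.camera_model("side")
for n,uv,z in[("bowl",(151,216),71),("hend",(147,258),63),("rim",(367,221),110),("g1",(251,130),100),("g2",(240,257),100),("lid",(321,184),116),("box",(303,279),55),("bin",(66,123),203),("bottle",(409,153),230)]:
    print(n,plane(t,uv,z).round())
print(plane(s,(221,128),71).round(),plane(s,(287,277),110).round())
a=cv2.imread("pics/top0.png");b=cv2.imread("pics/side0.png")
f=lambda i,x,y,k=5:cv2.resize(i[y:y+56,x:x+76],None,fx=k,fy=k,interpolation=cv2.INTER_CUBIC)
cv2.imwrite("pics/crops.png",np.vstack([np.hstack([f(a,110,205),f(a,330,190)]),np.hstack([f(b,180,105),f(b,250,255)])]))
E
```

```text
bowl [517. 290.  71.]
hend [395. 298.  63.]
rim [ 511. -329.  110.]
g1 [771.   4. 100.]
g2 [404.  28. 100.]
lid [ 613. -197.  116.]
box [ 343. -155.   55.]
bin [753. 503. 203.]
bottle [ 682. -411.  230.]
[515. 276.  71.] [ 516. -349.  110.]
```

View pics/crops.png

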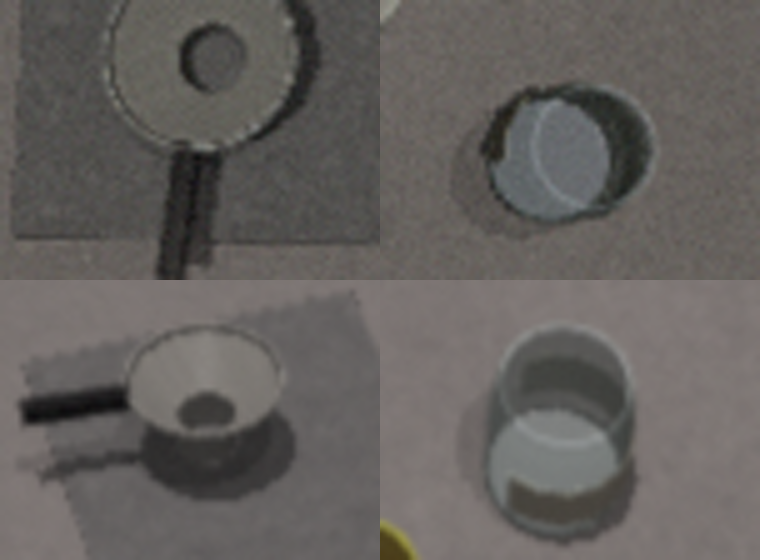

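The crops show the funnel rim centred at about top (150.2,215.8) and side (221,125). The jar rim circle, the brighter outer ring, is at about top (372.5,219) and side (287,276). The handle runs down and slightly left, next to its shadow.

Run:
```python
from h import *
from bench import bot,imaging,solve_ik
t=imaging.camera_model("top"); s=imaging.camera_model("side")
print("rim",plane(t,(372.4,219),110),plane(s,(286.8,275.8),110))
f=plane(t,(150,215.6),71);g=plane(s,(220.8,124.8),71);print("fun",f,g)
h=plane(t,(144.0,260.6),66);print("h",plane(t,(110+171.5/5,205+55.6),66))
F=(f+g)/2; d=np.array([-1,.06]); d/=np.linalg.norm(d)
G=F[:2]+95*d; print(F,G)
# fingers close along y of funnel: tool y along (−d rotated)
yaw=np.arctan2(-d[1],-d[0]); print(yaw)
for y in(yaw,yaw+np.pi,yaw-np.pi):
    print(y,solve_ik([*G,200],[np.pi,0,y]))
m=imaging.camera_model("wrist");print(m,bot.get_state()['tcp_pos'])
```

```text
rim [ 516.73361846 -344.19640673  110.        ] [ 516.49421684 -346.0877111   110.        ]
fun [517.89250233 293.19170168  71.        ] [518.98562957 291.37143939  71.        ]
h [387.71151662 305.08216144  66.        ]
[518.43906595 292.28157053  71.        ] [423.60960563 297.97133815]
-0.05992815512120789
-0.05992815512120789 [ 0.47041904  0.2650953  -0.27066318  1.03503785  0.         -2.61124546]
3.081664498468585 [ 0.47041904  0.2650953  -0.27066318  1.03503785  0.          0.53034719]
-3.201520808711001 [ 0.47041904  0.2650953  -0.27066318  1.03503785  0.          0.53034719]
{'K': array([[317.87755847,   0.        , 254.03230156],
       [  0.        , 317.87755847, 189.71025564],
       [  0.        ,   0.        ,   1.        ]]), 'k1': -0.0634389266157806, 'position': array([129.95688025, 539.65072784, 373.82530888]), 'rotation': array([-3.14885966e-01,  1.11294293e-03,  1.19048430e+00])} [204.12005769 510.133234   196.59617519]
```

Run:
```python
from h import *
from bench import bot,imaging
ya=-.098; d=-np.array([np.cos(ya),np.sin(ya)])
G=np.array([518.4,292.3])+92*d; print(G)
bot.move_ptp([*G,170],[np.pi,0,ya+np.pi])
m=imaging.camera_model("wrist"); im=imaging.capture("wrist"); st=bot.get_state()
cv2.imwrite("pics/w1.png",im); np.savez("w1.npz",**m); print(st['tcp_pos'],st['orientation'],st['t'],m['position'])
for u in (57,95,131): print(proj(m,[*(np.array([518.4,292.3])+u*d),71]).round())
print(proj(m,[[518.4,292.3,71]]))
```

```text
[426.84143054 301.30157532]
[426.31230095 302.15977073 170.07743735] [ 3.14120830e+00 -1.76279832e-04  3.04482148e+00] 1.325 [346.8814072  309.26422158 347.29755936]
[[254. 215.]]
[[254. 176.]]
[[254. 136.]]
[[253.52608777 268.1361324 ]]
```

View pics/w1.png

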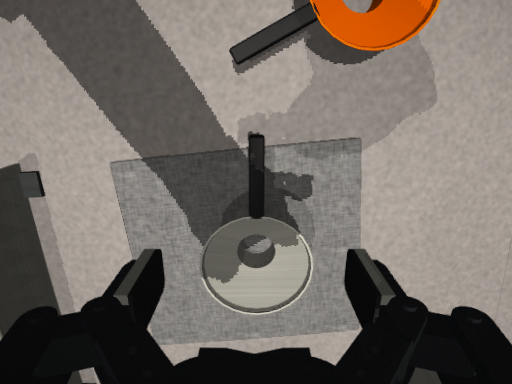

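The wrist view shows the handle running from (257,133) to (257,217), with the bowl rim centred at about (257,264). That is near the prediction of (254,268), so only a small correction is needed.

Run:
```python
from h import *
from bench import bot,imaging
m=dict(np.load("w1.npz"))
C=plane(m,(257,264),71); A=plane(m,(257,214),71);B=plane(m,(257,135),71);print(C,A,B, np.linalg.norm(C-B), np.linalg.norm(C-A))
v=(C-B)[:2]; ya=np.arctan2(v[1],v[0]); d=-np.array([np.cos(ya),np.sin(ya)]); print("yaw",ya)
F=(C[:2]+np.array([518.4,292.3]))/2
# lateral from wrist view, along-axis from mean
G=B[:2]+(131-92)*-d; G2=F+92*d; print(G,G2)
G=G+d*np.dot(G2-G,d)
bot.movel([*G,110],[np.pi,0,ya+np.pi],max_speed=120)
st=bot.movel([*G,44],max_speed=60,threshold=8); s=bot.get_state(); print(st,s['tcp_pos'],s['contact_force'])
if not st:
    bot.grip(0.0,90); bot.dwell(.2); s=bot.get_state(); print(s['opening']*85,s['gripper_force'],s['contact_force'],s['t'])
    np.savez("g.npz",ya=ya)
```

```text
[514.02318907 296.19550393  71.        ] [460.61215795 301.23037267  71.        ] [387.0822282  308.17841484  71.        ] 127.50528498515182 53.64781587659464
yaw -0.09411861319358496
[425.90961857 304.51320578] [424.61877624 302.89388615]
False [425.12461329 304.81113278  44.37377154] [-0.57679115  0.49380256 -0.69804984]
0.1857255930369678 0.0 [ 0.28541051  0.35551064 -0.42083901] 4.1917
```

The gripper shut completely (0.2 mm, no pad force), so the handle was missed. I'll look before doing anything else.

Run:
```python
from h import *
from bench import bot,imaging
m=imaging.camera_model("wrist"); w=imaging.capture("wrist"); np.savez("w2.npz",**m)
a=imaging.capture("top");b=imaging.capture("side"); s=bot.get_state();print(s['opening'],s['gripper_force'],s['tcp_pos'],s['orientation'])
f=lambda i,x,y:cv2.resize(i[y:y+75,x:x+100],(400,300),interpolation=cv2.INTER_CUBIC)
cv2.imwrite("pics/w2.png",np.vstack([np.hstack([cv2.resize(w,(400,300)),f(a,100,195)]),np.hstack([f(b,150,80),np.zeros((300,400,3),np.uint8)])]))
```

```text
-0.0007936032659607002 0.0 [424.80083823 304.63134867  44.01007804] [3.14156328e+00 3.28529964e-05 3.04744493e+00]
```

View pics/w2.png

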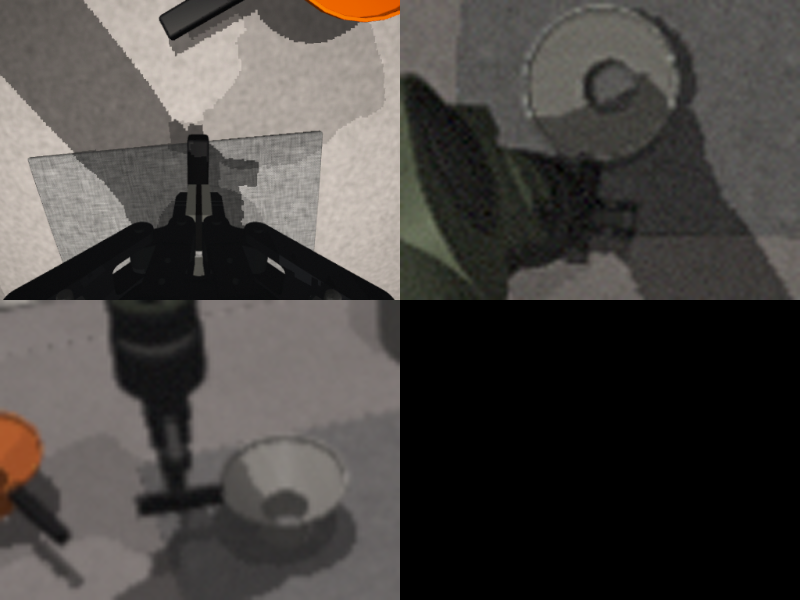

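In the wrist view the handle sits between two fingers that look about a handle's width apart, so the opening reading may be wrong. I'll check with a small lift, comparing weight and picture.

Run:
```python
from h import *
from bench import bot,imaging
p=bot.get_state()['tcp_pos']
print(bot.movel([p[0],p[1],p[2]+20],max_speed=30,threshold=10)); bot.dwell(.3)
s=bot.get_state();print(s['opening'],s['gripper_force'],s['contact_force'],s['wrist_torque'],s['tcp_pos'],s['t'])
w=imaging.capture("wrist"); b=imaging.capture("side")
f=lambda i,x,y,k:cv2.resize(i[y:y+int(300/k),x:x+int(400/k)],(400,300),interpolation=cv2.INTER_CUBIC)
cv2.imwrite("pics/w3.png",np.vstack([np.hstack([f(w,154,140,2),f(b,150,80,4)])]))
```

```text
False
-0.0013555287722592034 0.0 [0.42731426 0.05358388 0.01470971] [ 0.02007879 -0.01796503  0.03046995] [424.70881411 304.57896047  63.84583904] 5.4583
```

View pics/w3.png

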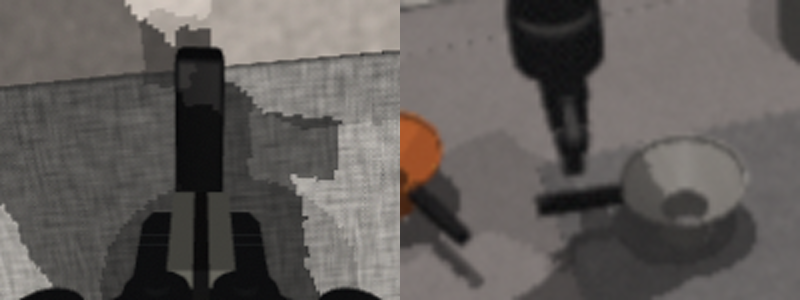

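The funnel stayed on the mat and the fingers came up empty. I'll check where the fingertips really are against the reported TCP.

Run:
```python
from h import *
from bench import bot,imaging
s=bot.get_state(); p=s['tcp_pos']; m=imaging.camera_model("wrist"); sd=imaging.camera_model("side")
for dz in(0,10,20,30): print(dz,proj(m,[p+[0,0,dz]]).round(1),proj(sd,[p+[0,0,dz]]).round(1))
print(s['qpos'])
# handle top at side view, pred.
for z in (55,63,71): print(z,proj(sd,[[425,303,z]]).round(1))
for z in (66,71,76): print(z,plane(sd,(150+680/4,80+170/4),z))
```

```text
0 [[254.3 224.3]] [[193.9 129.5]]
10 [[254.3 231.5]] [[193.7 127.5]]
20 [[254.4 239.4]] [[193.4 125.4]]
30 [[254.4 248.2]] [[193.2 123.3]]
[ 4.80853013e-01  4.08144646e-01 -4.48282507e-01  7.14596312e-01
  1.79538685e-05  5.75005677e-01]
55 [[194.4 131.6]]
63 [[194.2 130. ]]
71 [[194.  128.4]]
66 [860.16201727 198.80337805  66.        ]
71 [857.41333705 194.18547789  71.        ]
76 [854.66465683 189.56757774  76.        ]
```

The fingertips appear about 25–30 mm above the reported TCP: side row is about 123 against 129.5 predicted, and the wrist view agrees. So they closed just above the handle. A reported z of 18 is safe under either reading, since the tips stay above the mat and the body above the bowl. I'll regrasp there.

Run:
```python
from h import *
from bench import bot,imaging
bot.grip(1.0,90)
p=bot.get_state()['tcp_pos']
st=bot.movel([p[0],p[1],18],max_speed=60,threshold=6); s=bot.get_state(); print(st,s['tcp_pos'],s['contact_force'])
if not st:
    bot.grip(0.0,90); bot.dwell(.2); s=bot.get_state(); print(s['opening']*85,s['gripper_force'],s['contact_force'],s['t'])
    w=imaging.capture("wrist"); b=imaging.capture("side")
    f=lambda i,x,y,k:cv2.resize(i[y:y+int(300/k),x:x+int(400/k)],(400,300),interpolation=cv2.INTER_CUBIC)
    cv2.imwrite("pics/w4.png",np.hstack([f(w,154,140,2),f(b,150,80,4)]))
```

```text
False [425.05377648 304.7792108   18.20724637] [ 0.77250809 -0.18631066 -0.10496532]
11.954418464143048 88.744797706604 [ 0.37782064 -0.79550645  2.27984774] 8.1167
```

The handle is gripped this time (12 mm, 89 N). Next I'll lift and check the level.

Run:
```python
from h import *
from bench import bot,imaging
p=bot.get_state()['tcp_pos']
bot.movel([p[0],p[1],p[2]+25],max_speed=60); bot.movel([p[0],p[1],p[2]+150],max_speed=120); bot.dwell(.3)
s=bot.get_state();print(s['opening']*85,s['gripper_force'],s['contact_force'],s['wrist_torque'],s['tcp_pos'],s['t'])
m=imaging.camera_model("wrist"); w=imaging.capture("wrist"); b=imaging.capture("side")
f=lambda i,x,y,k:cv2.resize(i[y:y+int(300/k),x:x+int(400/k)],(400,300),interpolation=cv2.INTER_CUBIC)
cv2.imwrite("pics/w5.png",np.hstack([cv2.resize(w,(400,300)),f(b,150,60,4)]))
```

```text
11.8617316813862 88.38399052619934 [-0.0948843  -0.32736145 -2.13616211] [ 0.03187798  0.18408972 -0.00416555] [424.59042605 304.45949412 167.63845483] 10.275
```

View pics/w5.png

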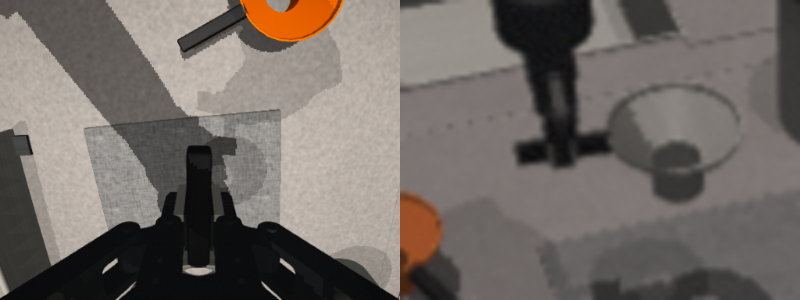

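The funnel is up and roughly level, with its rim at side (218.6,92). Next I'll carry it at that height over the guard to above the jar and measure there.

Run:
```python
from h import *
from bench import bot,imaging
t=imaging.camera_model("top"); sd=imaging.camera_model("side")
p=bot.get_state()['tcp_pos']
bot.movel([423.2,-332.8,p[2]],max_speed=130); bot.dwell(.4)
s=bot.get_state();print(s['opening']*85,s['contact_force'],s['tcp_pos'],s['orientation'],s['t'])
a=imaging.capture("top"); b=imaging.capture("side")
cv2.imwrite("pics/t6.png",a);cv2.imwrite("pics/s6.png",b)
for n,m in(("t",t),("s",sd)): print(n,proj(m,[[516.6,-345,221],[516.6,-345,155],[516.6,-345,110]]).round(1).tolist())
f=lambda i,x,y,k=5:cv2.resize(i[y:y+int(500/k),x:x+int(400/k)],(400,500),interpolation=cv2.INTER_CUBIC)
cv2.imwrite("pics/c6.png",np.hstack([f(a,340,180),f(b,250,200)]))
```

```text
11.736785307571926 [ 0.20436156 -0.00301507 -1.82942149] [ 423.21107861 -332.81778891  167.87475563] [-3.14156114e+00  6.85304422e-05  3.04745712e+00] 15.825
t [[384.1, 215.8], [377.1, 217.8], [372.7, 219.1]]
s [[289.9, 254.2], [287.9, 267.2], [286.7, 275.4]]
```

View pics/c6.png

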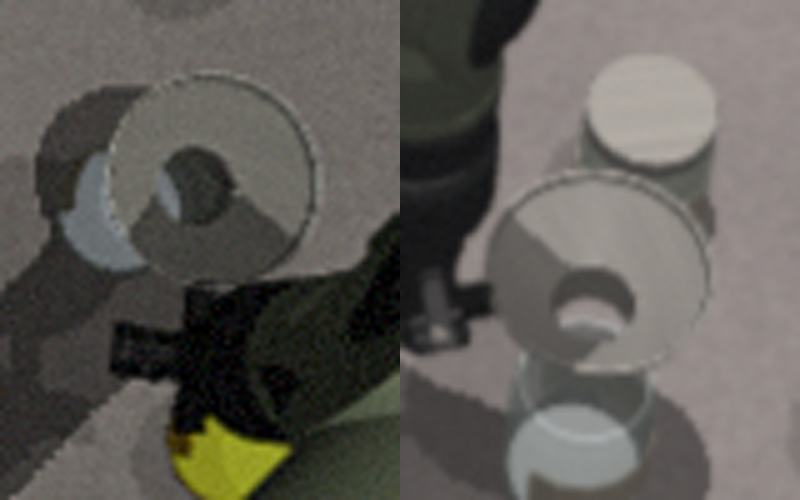

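The rim circle is at top (382.2,214.8) and side (289.3,253.6). The throat is at about top (379.8,216.8) and side (288.2,260.4). I'll triangulate both for position and tilt.

```bash
cat >> h.py <<'E'
def tri(t,uv,s,uw):
    a,b=[r/np.linalg.norm(r) for r in(ray(t,uv),ray(s,uw))]
    k=np.linalg.lstsq(np.c_[a,-b],s['position']-t['position'],rcond=None)[0]
    P,Q=t['position']+a*k[0],s['position']+b*k[1]
    return ((P+Q)/2).round(1),round(np.linalg.norm(P-Q),1)
E
python3 - <<'E'
from h import *
from bench import imaging
t=imaging.camera_model("top"); s=imaging.camera_model("side")
print("bowl",tri(t,(382.2,214.8),s,(289.3,253.6)))
print("throat",tri(t,(379.8,216.8),s,(288.2,260.4)))
print("jar",tri(t,(372.4,219),s,(286.8,275.8)))
print("bowl before",tri(t,(150,215.6),s,(220.8,124.8)))
for z in(211,216,221): print(z,plane(t,(382.2,214.8),z),plane(s,(289.3,253.6),z))
E
```

```text
bowl (array([ 518.3, -341. ,  216.8]), np.float64(2.4))
throat (array([ 516.2, -343.1,  187.6]), np.float64(1.1))
jar (array([ 517. , -344.9,  107.4]), np.float64(0.2))
bowl before (array([518.8, 293.5,  69. ]), np.float64(1.4))
211 [ 520.01489128 -342.99936065  211.        ] [ 518.76603065 -337.85855655  211.        ]
216 [ 519.56304276 -341.54513158  216.        ] [ 517.35881148 -340.41189303  216.        ]
221 [ 519.11119424 -340.0909025   221.        ] [ 515.95159232 -342.9652295   221.        ]
```

Jar and funnel agree to about 4 mm with under 3° of apparent tilt, and triangulated heights read about 2.3 mm low on the known points. I'll shift and descend so the neck is about 15 mm above the rim, then look again.

Run:
```python
from h import *
from bench import bot,imaging
t=imaging.camera_model("top"); sd=imaging.camera_model("side")
p=bot.get_state()['tcp_pos']
bot.movel([p[0]-.8,p[1]-3,p[2]],max_speed=30)
print(bot.movel([p[0]-.8,p[1]-3,p[2]-28],max_speed=40,threshold=6)); bot.dwell(.4)
s=bot.get_state();print(s['opening']*85,s['contact_force'],s['wrist_torque'],s['tcp_pos'],s['t'])
a=imaging.capture("top"); b=imaging.capture("side")
for n,m in(("t",t),("s",sd)): print(n,proj(m,[[517,-344.9,191],[517,-344.9,155],[517,-344.9,125],[517,-344.9,110]]).round(1).tolist())
f=lambda i,x,y,k=6:cv2.resize(i[y:y+90,x:x+66],None,fx=k,fy=k,interpolation=cv2.INTER_CUBIC)
cv2.imwrite("pics/c7.png",np.hstack([f(a,345,180),f(b,258,220)]))
```

```text
False
11.650762579063741 [ 0.38426693 -0.00664943 -0.99620005] [0.03260627 0.16727567 0.00251286] [ 422.46683571 -335.83343182  139.97924321] 17.425
t [[380.8, 216.6], [377.0, 217.7], [374.1, 218.5], [372.6, 218.9]]
s [[289.1, 260.2], [288.0, 267.1], [287.2, 272.7], [286.8, 275.4]]
```

View pics/c7.png

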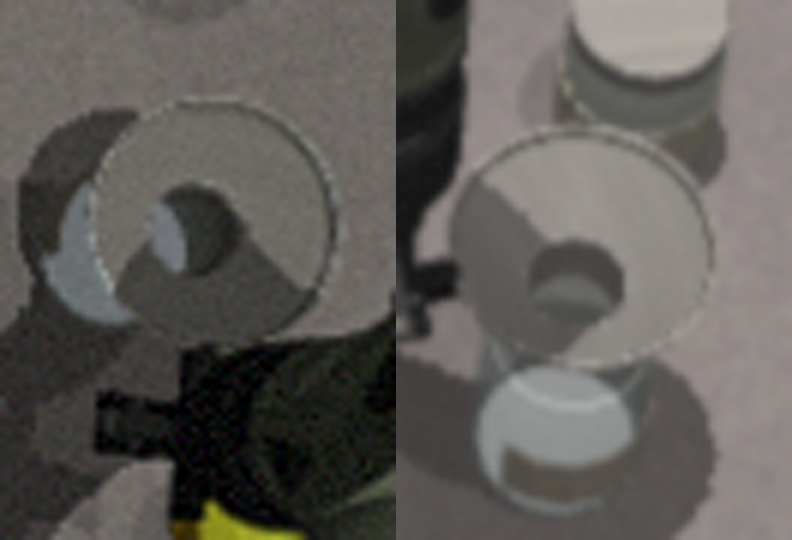

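The bowl rim at top (380.4,216.4) and side (288.6,260.5), and the throat at (376.9,217.8) and (287.7,266.3), are all within about 1 px of the prediction for a level, centred funnel with a 15 mm gap. It isn't touching the jar, so I'll hand in.

```bash
python3 -c "
from bench import bot
s=bot.get_state();print(abs(s['joint_velocities']).max(),s['gripper_force'],s['t'])
print(bot.sign_off())"
```

```text
0.002257430872431582 88.38144779205322 17.525
the job is handed in; nothing more can be done
None
```

The job is handed in at 17.5 s with the arm still holding the funnel over the open sauce jar: level to about 1–2°, centred to about 1–2 mm, neck about 15 mm above the rim, after one missed first grasp that left the funnel in place.

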